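Move the portable drives to the caddy in reverse order

ROBOT

A 6-joint arm with a two-finger parallel gripper is mounted at the origin on the work surface. World frame = base frame: x ahead of the robot, y to its left, z up, the work surface at z = 0. Lengths are in m, angles in rad, forces in N, time in s.
With the tool pointing down it reaches from about 0.35 to 0.975 m from the base axis. Payload 4.9 kg.
Tool frame: the origin (TCP) lies at the very end of the fingers, on their centre line; the grasp point (between the pads) lies 19 mm behind it (ctrl.grasp_offset is the distance from the TCP to the grasp point, in m); z points along the fingers, y is the line along which they close (so a half turn about z gives the same grasp; the last joint's range is limited). The gripper opens to 85 mm and grips with 20 to 120 N. Pads are 22 mm wide; open, the fingers measure 114 mm over their backs; the gripper's body (76 mm by 85 mm) begins 54 mm behind the grasp point. The pads swing forward as they close: fully open they stand 13 mm farther back than shut.
Start: joints at [1.05, 0.053, 1.613, -0, 1.476, -0.119], TCP at [0.244, 0.575, 0.231] pointing down, gripper open.
Joint ranges: [-3.01, 3.01], [-1.01, 2.22], [0.06, 2.58], [-1.02, 4.17], [0.09, 2.62], [-3.14, 3.14]. Speed limits (rad/s): [2.57, 2.57, 3.14, 3.14, 3.14, 3.14].

INTERFACE

Orientations are given as a rotation vector (axis times angle).
In Python, from station import ctrl, optics gives the robot as it stands.
- The arm moves only by the shell command python3 -m handwheel 'ROWS' [OPENING] [FORCE]. ROWS is JSON, a list of rows, each an object of numbers: "tx", "ty", "tz": the shift along the tool's x, y, z in mm; "roll": the turn about the tool's z in rad. A call has 1 to 12 rows; each row shifts and turns the commanded pose from where the row before left it, along the tool's axes as they then stand; what a row does not reach is not made up. A row lasts 1/12 s, in which the tool goes at most 41.7 mm and 7.16 degrees, less where a joint would pass 70% of its speed; a pose out of reach is approached as far as the arm can. A call with a gripper value outside its range is refused whole. OPENING is the finger opening in mm, from 0 to 85.4, set as the call begins (- or left out, the last holds). The fingers move at their own pace and stop on an object; FORCE is the grip in N (left out, the last holds). Time passes only in rows, so rows that do not move let the fingers close. It gives the time, the measured TCP pose, the force, the opening and the grip force at its end, in the units of the state.
- ctrl.get_obs(): the state, without advancing time (a new reading comes with each control period).
- optics.get_image(name): name is "side" or "top" or "wrist"; returns (picture, depth): 384x512x3 uint8, red, green, blue; 384x512 float32, m along the optical axis (not along the pixel's ray), 0 where there is no reading.
- optics.camera_params(name): a dict with "mtx" (3x3 intrinsics, pixels), "extrinsics" (4x4, takes a point from camera to world coordinates); the wrist camera has in their place "tool_from_camera" (4x4, takes a point from camera to tool coordinates, whose origin is the TCP and whose axes are the flange's). Camera axes: x right, y down, z forward; pixel columns grow to the right and rows downward; lengths in m; the calibration is good to about 2 mm. A picture is of the moment at which its call begins: read the wrist's pose just before it. camera_params takes no time and is no camera call.
- ctrl.finish_job(): hands the job in; it is judged then, once.
The state is a dict: "t": time; "q": joint angles; "dq": joint speeds; "effort": joint torques, N m; "tool_pos": TCP position; "tool_rot": TCP orientation; "contact_force": force on the tool from outside, world axes, zero at the start; "wrist_torque": the same for the moment, N m; "opening": finger opening in m; "grip_force": force on a finger pad.
Only numpy, scipy, OpenCV 4.12 (cv2) and the standard library are available. Lean on these libraries where they do the work, as an engineer would, in place of code of your own. Each camera call takes 0.05 s, during which the arm holds its last target. There are 200 camera calls.

TASK

Move the four portable drives from the rack with the white guides into the blue caddy, one in each bay, in reverse order as seen from the robot: the leftmost drive of the rack goes into the rightmost bay of the caddy, the next into the bay beside it, and so on. Slide each one down between its guides, right way up, until it sits fully home on the bay floor.

Things in the scene. Friction and masses are not known exactly. Their poses are not given: they have to be found in the camera images.
- drive_plain: Loose slim graphite portable drive, about 150 g, standing on edge in its own white guide of the rack. Its foot is a plate 76 mm long (own x), 12 mm thick (own y); total height 84 mm (own z up). Origin: centre of its underside. Plain rectangle over its full height: top edge 76 x 12 mm.
- drive_tab: Loose slim graphite portable drive, about 150 g, standing on edge in its own white guide of the rack. Its foot is a plate 76 mm long (own x), 12 mm thick (own y); total height 84 mm (own z up). Origin: centre of its underside. Stepped shoulders: from 60 mm up it narrows to a central tab 36 mm long, 12 mm thick.
- drive_capped: Loose slim graphite portable drive, about 150 g, standing on edge in its own white guide of the rack. Its foot is a plate 76 mm long (own x), 12 mm thick (own y); total height 84 mm (own z up). Origin: centre of its underside. Thick black rubber cap on top: from 58 mm up it is 76 mm long and 18 mm thick.
- drive_wide: Loose slim graphite portable drive, about 150 g, standing on edge in its own white guide of the rack. Its foot is a plate 76 mm long (own x), 12 mm thick (own y); total height 84 mm (own z up). Origin: centre of its underside. T-shaped: from 58 mm up it widens to a head 104 mm long, 12 mm thick.
- guide_plain: Fixed white plastic card guide on the rack, holding drive_plain at the start (the four look alike; its place in the row varies). One bay, 82 x 15 mm (x, y) inside, straight walls 34 mm high above the bay floor, then a flared mouth to 44 mm, about 5 mm wider each side. Origin: centre of its underside, on the tray; bay floor 4 mm above. Axes parallel to the rack's.
- guide_tab: Fixed white plastic card guide on the rack, holding drive_tab at the start (the four look alike; its place in the row varies). One bay, 82 x 15 mm (x, y) inside, straight walls 34 mm high above the bay floor, then a flared mouth to 44 mm, about 5 mm wider each side. Origin: centre of its underside, on the tray; bay floor 4 mm above. Axes parallel to the rack's.
- guide_capped: Fixed white plastic card guide on the rack, holding drive_capped at the start (the four look alike; its place in the row varies). One bay, 82 x 15 mm (x, y) inside, straight walls 34 mm high above the bay floor, then a flared mouth to 44 mm, about 5 mm wider each side. Origin: centre of its underside, on the tray; bay floor 4 mm above. Axes parallel to the rack's.
- guide_wide: Fixed white plastic card guide on the rack, holding drive_wide at the start (the four look alike; its place in the row varies). One bay, 82 x 15 mm (x, y) inside, straight walls 34 mm high above the bay floor, then a flared mouth to 44 mm, about 5 mm wider each side. Origin: centre of its underside, on the tray; bay floor 4 mm above. Axes parallel to the rack's.
- rack: Fixed aluminium tray 112 mm (x) by 258 mm (y), 12 mm thick, carrying the four white guides in a row along its y, at y = +90, +30, -30, -90 mm. Origin: centre of its underside, on the work surface; its +y end is the left end as the robot sees it (yaw within 0.35 rad).
- caddy: Fixed translucent blue caddy, 112 x 250 mm (x, y), with four bays at x = 0, y = +90, +30, -30, -90 mm, bay floors at z = 16 mm, each 82 x 15 mm (x, y) inside, straight walls 34 mm high above the bay floor, then a flared mouth to 44 mm, about 5 mm wider each side. Drives stand with their long side along x. Origin: underside centre; +y end is left for the robot (yaw within 0.35 rad).
Things that resemble listed ones, but are neither listed nor needed, are in the scene too. Leave any orange look-alike of the drive_capped alone. What is shaped like the drive_wide but green is not meant.

How it is judged:
At the end, for the whole second after the job is handed in: Every drive stands in the caddy bay that mirrors its starting place (rack y = +90 goes to caddy y = -90 mm, +30 to -30, and so on): underside centre within 10 mm of the bay centre in x and in y and within 4 mm of the bay floor's height, upright within 0.17 rad, at rest (((y of guide_plain in the frame of rack between 0.07 and 0.11 m and y of drive_plain in the frame of caddy between -0.1 and -0.08 m) or (y of guide_plain in the frame of rack between 0.01 and 0.05 m and y of drive_plain in the frame of caddy between -0.04 and -0.02 m) or (y of guide_plain in the frame of rack between -0.05 and -0.01 m and y of drive_plain in the frame of caddy between 0.02 and 0.04 m) or (y of guide_plain in the frame of rack between -0.11 and -0.07 m and y of drive_plain in the frame of caddy between 0.08 and 0.1 m)) and x of drive_plain in the frame of caddy between -0.01 and 0.01 m and z of drive_plain in the frame of caddy between 0.012 and 0.02 m and angle between each of drive_plain, drive_tab, drive_capped, drive_wide's own z axis and vertical below 0.17 rad and linear speed of each of drive_plain, drive_tab, drive_capped, drive_wide below 0.02 m/s and angular speed of each of drive_plain, drive_tab, drive_capped, drive_wide below 0.3 rad/s and ((y of guide_tab in the frame of rack between 0.07 and 0.11 m and y of drive_tab in the frame of caddy between -0.1 and -0.08 m) or (y of guide_tab in the frame of rack between 0.01 and 0.05 m and y of drive_tab in the frame of caddy between -0.04 and -0.02 m) or (y of guide_tab in the frame of rack between -0.05 and -0.01 m and y of drive_tab in the frame of caddy between 0.02 and 0.04 m) or (y of guide_tab in the frame of rack between -0.11 and -0.07 m and y of drive_tab in the frame of caddy between 0.08 and 0.1 m)) and x of drive_tab in the frame of caddy between -0.01 and 0.01 m and z of drive_tab in the frame of caddy between 0.012 and 0.02 m and ((y of guide_capped in the frame of rack between 0.07 and 0.11 m and y of drive_capped in the frame of caddy between -0.1 and -0.08 m) or (y of guide_capped in the frame of rack between 0.01 and 0.05 m and y of drive_capped in the frame of caddy between -0.04 and -0.02 m) or (y of guide_capped in the frame of rack between -0.05 and -0.01 m and y of drive_capped in the frame of caddy between 0.02 and 0.04 m) or (y of guide_capped in the frame of rack between -0.11 and -0.07 m and y of drive_capped in the frame of caddy between 0.08 and 0.1 m)) and x of drive_capped in the frame of caddy between -0.01 and 0.01 m and z of drive_capped in the frame of caddy between 0.012 and 0.02 m and ((y of guide_wide in the frame of rack between 0.07 and 0.11 m and y of drive_wide in the frame of caddy between -0.1 and -0.08 m) or (y of guide_wide in the frame of rack between 0.01 and 0.05 m and y of drive_wide in the frame of caddy between -0.04 and -0.02 m) or (y of guide_wide in the frame of rack between -0.05 and -0.01 m and y of drive_wide in the frame of caddy between 0.02 and 0.04 m) or (y of guide_wide in the frame of rack between -0.11 and -0.07 m and y of drive_wide in the frame of caddy between 0.08 and 0.1 m)) and x of drive_wide in the frame of caddy between -0.01 and 0.01 m and z of drive_wide in the frame of caddy between 0.012 and 0.02 m); the robot touches nothing.
It also fails if it takes over 112 s, if anything falls off the work surface, if the arm or the gripper's body presses on something with over 40 N, if the wrist force passes 120 N, or if a joint passes its speed limit or range.

## Working session

There is one attempt and no reset: what is moved stays moved. The work goes in short steps, Python scripts to look and compute and a shell command to move; the robot and the scene stay as the last step left them, time stands still between calls to the robot, and variables do not carry over. Pictures are saved under pics/ and viewed, at most 14 in all, crops included, and the job is handed in when it is done.

```bash
mkdir -p pics; ls
python3 - <<'E'
from station import ctrl, optics
import cv2,numpy as np
for n in("top","side"):
    im,d=optics.get_image(n); np.savez(n+".npz",im=im,d=d); cv2.imwrite(f"pics/{n}0.png",im[:,:,::-1])
    print(n,optics.camera_params(n))
print(optics.camera_params("wrist")); print(ctrl.get_obs())
E
```

```text
pics
top {'mtx': array([[465.87958856,   0.        , 264.75769432],
       [  0.        , 465.87958856, 194.61207584],
       [  0.        ,   0.        ,   1.        ]]), 'extrinsics': array([[ 2.36269589e-02, -9.88095746e-01,  1.52015013e-01,
         2.86187073e-01],
       [-9.99713116e-01, -2.39499381e-02, -2.93729055e-04,
        -7.73995096e-02],
       [ 3.93098259e-03, -1.51964463e-01, -9.88378141e-01,
         1.26096417e+00],
       [ 0.00000000e+00,  0.00000000e+00,  0.00000000e+00,
         1.00000000e+00]])}
side {'mtx': array([[412.90751563,   0.        , 258.70782583],
       [  0.        , 412.90751563, 191.47630484],
       [  0.        ,   0.        ,   1.        ]]), 'extrinsics': array([[ 0.84460162, -0.33341891,  0.41890326, -0.04562986],
       [-0.53536912, -0.51821732,  0.6669563 , -0.88713661],
       [-0.00529292, -0.78758024, -0.61618938,  0.8009152 ],
       [ 0.        ,  0.        ,  0.        ,  1.        ]])}
{'mtx': array([[312.64718916,   0.        , 251.36100546],
       [  0.        , 312.64718916, 194.89170052],
       [  0.        ,   0.        
[... 375 characters left out ...]
0]])}
{'t': 0.1, 'q': array([ 1.05000300e+00,  5.32799557e-02,  1.61416011e+00, -5.93419047e-06,
        1.47602788e+00, -1.18996402e-01]), 'dq': array([ 6.13968147e-04, -1.38600884e-03, -4.44738567e-03,  4.69261468e-04,
       -5.50675798e-05,  2.22203794e-03]), 'effort': array([ 2.21476403e-04, -3.94910109e+01, -3.71362638e+01, -9.41567669e-05,
        3.94547664e-03,  2.56882379e-05]), 'tool_pos': array([0.24413257, 0.5747249 , 0.23019068]), 'tool_rot': array([-6.26786515e-01, -3.07783455e+00,  2.79866006e-03]), 'contact_force': array([-0.95907187, -0.17349679,  0.70984106]), 'wrist_torque': array([ 0.01390029, -0.03580052,  0.02251282]), 'grip_force': 0.0, 'opening': 0.08518515742613782}
```

View pics/top0.png

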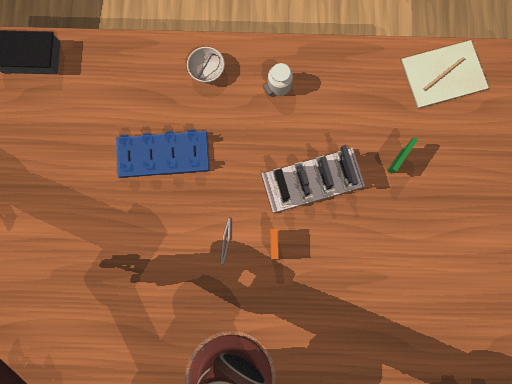

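View pics/side0.png

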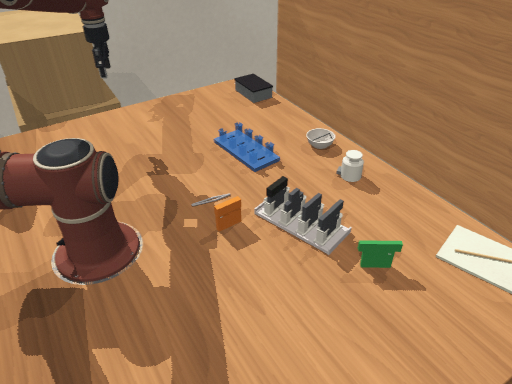

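```bash
cat > h.py <<'E'
import numpy as np,cv2
from scipy.spatial.transform import Rotation as R
from station import ctrl,optics
def cloud(n,im=None,d=None):
    if d is None:
        o=ctrl.get_obs(); im,d=optics.get_image(n)
    p=optics.camera_params(n)
    if n=="wrist":
        T=np.eye(4);T[:3,:3]=R.from_rotvec(o["tool_rot"]).as_matrix();T[:3,3]=o["tool_pos"];E=T@p["tool_from_camera"]
    else: E=p["extrinsics"]
    v,u=np.mgrid[:384,:512]; m=p["mtx"]
    P=np.stack([(u-m[0,2])/m[0,0]*d,(v-m[1,2])/m[1,1]*d,d],-1)@E[:3,:3].T+E[:3,3]
    P[d==0]=np.nan
    return im,d,P
E
python3 - <<'E'
from h import *
z=np.load("top.npz");im,d,P=cloud("top",z["im"],z["d"])
print("table z",[np.round(P[v,u],4) for u,v in((330,260),(230,110),(60,250))])
for nm,(u0,u1,v0,v1) in dict(caddy=(105,225,120,190),rack=(255,375,135,220)).items():
    S=P[v0:v1,u0:u1]; zz=S[...,2]
    print(nm,np.round(np.nanpercentile(zz,[1,50,90,95,99,100]),3),np.isnan(zz).sum())
    H=(zz>0.006)
    r=cv2.minAreaRect(S[H][:,:2].astype(np.float32)*1000); print("all",r)
    if nm=="rack":
        n,l,st,c=cv2.connectedComponentsWithStats(((zz>0.075)).astype(np.uint8))
        for i in range(1,n):
            if st[i,4]>15: 
                Q=S[l==i];print(st[i],np.round(np.median(Q,0),4),cv2.minAreaRect(Q[:,:2].astype(np.float32)*1000))
a=im[115:225,100:380];b=z["im"]
a=cv2.resize(a[:,:,::-1],(784,308),interpolation=cv2.INTER_CUBIC)
s=np.load("side.npz")["im"][110:260,190:420,::-1];s=cv2.resize(s,(445,290),interpolation=cv2.INTER_CUBIC)
o=np.zeros((600,784,3),np.uint8);o[:308]=a;o[309:599,:445]=s
cv2.imwrite("pics/crop1.png",o)
E
```

```text
table z [array([ 0.307 , -0.257 , -0.0007]), array([ 0.7191,  0.0259, -0.001 ]), array([0.3163, 0.4672, 0.0024])]
caddy [-0.005  0.004  0.021  0.05   0.06   0.065] 32
all ((585.5802612304688, 201.10537719726562), (195.6542205810547, 325.10186767578125), 1.294151782989502)
rack [-0.005  0.003  0.061  0.098  0.103  0.108] 51
all ((534.3097534179688, -213.55117797851562), (231.859130859375, 328.0950927734375), 1.3654968738555908)
[ 85  10  18  41 285] [ 0.5479 -0.2903  0.0993] ((549.7239990234375, -291.6618347167969), (104.96076202392578, 14.246207237243652), 18.194299697875977)
[ 65  21  14  31 194] [ 0.5293 -0.2334  0.0993] ((531.2957763671875, -234.1420440673828), (75.84858703613281, 13.447617530822754), 16.936756134033203)
[ 43  29  12  29 142] [ 0.5118 -0.1761  0.0942] ((514.0440673828125, -176.817626953125), (74.87226104736328, 12.290236473083496), 17.88799285888672)
[ 19  34  16  31 238] [ 0.4931 -0.1201  0.1003] ((495.7562255859375, -119.97637176513672), (76.9591064453125, 18.375843048095703), 17.56819725036621)
```

View pics/crop1.png

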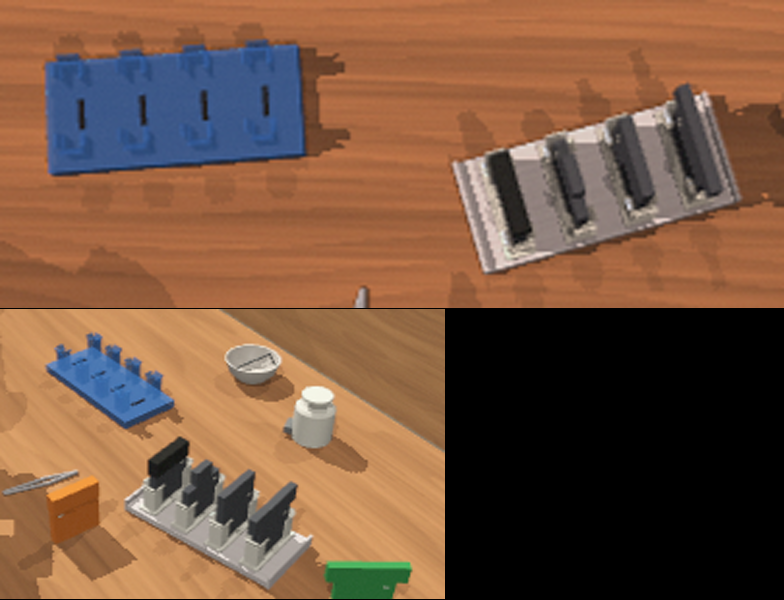

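Candidates: capped — black (283,185), decoy orange (275,244); tab — (302,182); plain — (325,173); wide — graphite (347,166), decoy green (403,155). By description, I take the four graphite/black ones in the rack; the crop confirms, left to right: capped, tab, plain, wide. Targets by caddy y: capped −90, tab −30, plain +30, wide +90.

```bash
cat >> h.py <<'E'
def blue(im): 
    h=cv2.cvtColor(im,cv2.COLOR_RGB2HSV); return (h[...,0]>100)&(h[...,0]<130)&(h[...,1]>120)&(h[...,2]>40)
def proj(n,u,v,z):
    p=optics.camera_params(n);E=p["extrinsics"];r=E[:3,:3]@np.linalg.solve(p["mtx"],[u,v,1]);return E[:3,3]+r*(z-E[2,3])/r[2]
E
python3 - <<'E'
from h import *
z=np.load("top.npz");im,d,P=cloud("top",z["im"],z["d"])
m=blue(im);m[:, :100]=0;m[:,230:]=0
Q=P[m];Q=Q[~np.isnan(Q[:,2])]
print(len(Q),np.percentile(Q[:,2],[5,25,50,75,95]))
c=Q[(Q[:,2]<.03)&(Q[:,2]>.005)];print("plate",cv2.minAreaRect(c[:,:2].astype(np.float32)*1000))
g=P[(m)&(P[...,2]>.045)];print("mouths",cv2.minAreaRect(g[:,:2].astype(np.float32)*1000),np.median(g,0))
n,l,st,ce=cv2.connectedComponentsWithStats(((im.max(2)<50)[140:170,115:212]).astype(np.uint8))
for i in range(1,n):
    if st[i,4]>5:
        print(st[i],ce[i]+[115,140],proj("top",*(ce[i]+[115,140]),.0135)[:2], np.nanmedian(P[140:170,115:212][l==i],0))
E
```

```text
3481 [0.01211594 0.01492635 0.01696627 0.01991486 0.05617338]
plate ((585.1568603515625, 206.22299194335938), (112.24500274658203, 247.65147399902344), 5.661593437194824)
mouths ((584.2619018554688, 207.57147216796875), (93.4477310180664, 210.32156372070312), 5.789371967315674) [0.56672371 0.20871192 0.05532112]
[57  9  2  9 11] [172.72727273 152.45454545] [0.58898536 0.17756375] [0.58993705 0.17603026 0.01845966]
[79  8  2  8  9] [194.66666667 151.11111111] [0.59424928 0.11756646] [0.59339474 0.11622554 0.0163833 ]
[14 11  1 10 10] [129.  155.5] [0.57748156 0.29684542] [0.57631319 0.29512102 0.01870744]
[35 10  2  9 11] [150.81818182 153.36363636] [0.58495097 0.23747563] [0.5857395  0.23608824 0.01740732]
```

```bash
cat >> h.py <<'E'
RACK=(.5227,-.2056,.3046); CAD=(.5853,.2065,.096)
def spot(f,y): 
    return np.array([f[0]-np.sin(f[2])*y/1000,f[1]+np.cos(f[2])*y/1000]),f[2]
def go(f,y,z):
    "print shift in tool axes after roll, mm"
    o=ctrl.get_obs(); p,yaw=spot(f,y); M=R.from_rotvec(o["tool_rot"]).as_matrix()
    a=np.arctan2(M[1,1],M[0,1]); r=-((yaw+np.pi/2-a+np.pi/2)%np.pi-np.pi/2)
    D=np.r_[p,z]-o["tool_pos"]
    M2=M@R.from_rotvec([0,0,r]).as_matrix()
    tilt=np.degrees(np.arccos(-M[2,2]))
    print("t %.1f roll %.3f after-roll shift mm"%(o["t"],r),np.round(M2.T@D*1000,1),"before",np.round(M.T@D*1000,1),"tilt %.1f"%tilt,"pos",np.round(o["tool_pos"],4),"open %.1f grip %.0f F"%(o["opening"]*1e3,o["grip_force"]),np.round(o["contact_force"],1))
E
python3 -c "
from h import *
go(RACK,90,.23)"
```

```text
t 0.1 roll -0.706 after-roll shift mm [ -31.7 -737.9    1.1] before [-503.1 -540.8    1.1] tilt 0.1 pos [0.2441 0.5747 0.2302] open 85.2 grip 0 F [-1.  -0.2  0.7]
```

```bash
python3 -m handwheel '[{"roll":-0.118},{"roll":-0.118},{"roll":-0.118},{"roll":-0.118},{"roll":-0.117},{"roll":-0.117},{"tx":-2,"ty":-41},{"tx":-2,"ty":-41},{"tx":-2,"ty":-41},{"tx":-2,"ty":-41},{"tx":-2,"ty":-41},{"tx":-2,"ty":-41}]' 40 40
python3 -m handwheel '[{"tx":-2,"ty":-41},{"tx":-2,"ty":-41},{"tx":-2,"ty":-41},{"tx":-2,"ty":-41},{"tx":-2,"ty":-41},{"tx":-2,"ty":-41},{"tx":-1,"ty":-41},{"tx":-1,"ty":-41},{"tx":-1,"ty":-41},{"tx":-1,"ty":-41},{"tx":-1,"ty":-41},{"tx":0,"ty":0}]'
python3 - <<'E'
from h import *
go(RACK,90,.068)
im,d,P=cloud("wrist");np.savez("w1.npz",im=im,d=d,P=P);cv2.imwrite("pics/w1.png",im[:,:,::-1])
go(RACK,90,.068)
E
```

```text
t 0.1 roll -0.706 after-roll shift mm [ -31.9 -737.7  163.1] before [-503.2 -540.5  163.1] tilt 0.1 pos [0.2441 0.5747 0.2302] open 85.2 grip 0 F [-1.  -0.2  0.7]
t 0.1 roll -0.706 after-roll shift mm [ -31.8 -737.9  163.1] before [-503.1 -540.6  163.1] tilt 0.1 pos [0.2442 0.5748 0.2304] open 85.6 grip 0 F [0.2 0.2 0.2]$[0]: bad value
$[0]: bad value
```

View pics/w1.png

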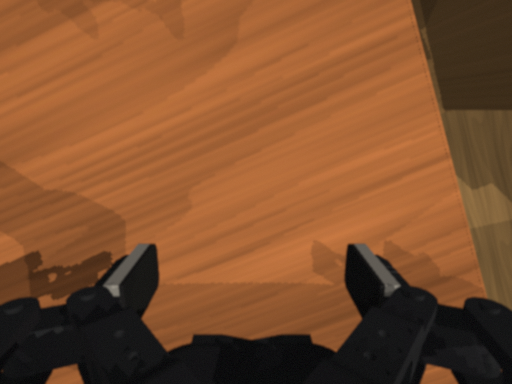

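The moves were refused ("bad value"), so the picture only shows the bare table with the fingers at (130,275) and (375,275). I'll try rows with all four keys.

```bash
python3 -m handwheel '[{"tx":0,"ty":0,"tz":0,"roll":-0.118},{"tx":0,"ty":0,"tz":0,"roll":-0.118},{"tx":0,"ty":0,"tz":0,"roll":-0.118},{"tx":0,"ty":0,"tz":0,"roll":-0.118},{"tx":0,"ty":0,"tz":0,"roll":-0.117},{"tx":0,"ty":0,"tz":0,"roll":-0.117}]' 40 40; python3 -m handwheel --help; python3 -c "
from h import *
go(RACK,90,.23)"
```

```text
t: 0.65
tool_pos: [0.2443, 0.575, 0.2307]
tool_rot: [0.485, -3.103, 0.001]
contact_force: [0.2, 1.3, 0.1]
opening: 0.04
grip_force: 0.0
t 0.7 roll 0.005 after-roll shift mm [ -31.5 -738.1    1.2] before [ -27.5 -738.3    1.2] tilt 0.1 pos [0.2443 0.575  0.2307] open 40.0 grip 0 F [0.2 1.3 0.1]invalid input: not JSON, or not a number
```

```bash
python3 -m handwheel '[{"tx":-2,"ty":-41,"tz":0,"roll":0},{"tx":-2,"ty":-41,"tz":0,"roll":0},{"tx":-2,"ty":-41,"tz":0,"roll":0},{"tx":-2,"ty":-41,"tz":0,"roll":0},{"tx":-2,"ty":-41,"tz":0,"roll":0},{"tx":-2,"ty":-41,"tz":0,"roll":0},{"tx":-2,"ty":-41,"tz":0,"roll":0},{"tx":-2,"ty":-41,"tz":0,"roll":0},{"tx":-2,"ty":-41,"tz":0,"roll":0}]' && python3 -m handwheel '[{"tx":-2,"ty":-41,"tz":0,"roll":0},{"tx":-2,"ty":-41,"tz":0,"roll":0},{"tx":-2,"ty":-41,"tz":0,"roll":0},{"tx":-2,"ty":-41,"tz":0,"roll":0},{"tx":-2,"ty":-41,"tz":0,"roll":0},{"tx":-1,"ty":-41,"tz":0,"roll":0},{"tx":-1,"ty":-41,"tz":0,"roll":0},{"tx":-1,"ty":-41,"tz":0,"roll":0},{"tx":-1,"ty":-41,"tz":0,"roll":0},{"tx":0,"ty":0,"tz":0,"roll":0},{"tx":0,"ty":0,"tz":0,"roll":0}]'
python3 - <<'E'
from h import *
im,d,P=cloud("wrist");np.savez("w1.npz",im=im,d=d,P=P);cv2.imwrite("pics/w2.png",im[:,:,::-1])
go(RACK,90,.068)
E
```

```text
t: 1.4
tool_pos: [0.3721, 0.2267, 0.2311]
tool_rot: [-0.477, 3.105, -0.0]
contact_force: [0.7, -0.9, -0.5]
opening: 0.0398
grip_force: 0.0
t: 2.32
tool_pos: [0.4959, -0.1211, 0.2306]
tool_rot: [0.47, -3.105, -0.002]
contact_force: [0.4, 0.6, -0.3]
opening: 0.0398
grip_force: 0.0
t 2.4 roll -0.002 after-roll shift mm [ -0.2  -0.2 162.7] before [ -0.2  -0.2 162.7] tilt 0.1 pos [ 0.4957 -0.1197  0.2307] open 40.0 grip 0 F [0.6 0.5 0.3]
```

View pics/w2.png

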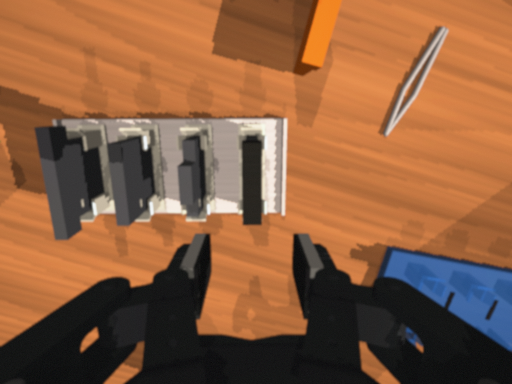

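Fingers straddle the black capped drive at (252,180); tab (190,175), plain (128,180), wide (62,185); the orange decoy is away at (320,35). Cross-check positions from the wrist depth.

Run:
```python
from h import *
z=np.load("w1.npz");P=z["P"]
m=(P[...,2]>.092)&(P[...,2]<.11);m[232:]=0;m[:100]=0
n,l,st,c=cv2.connectedComponentsWithStats(m.astype(np.uint8))
for i in range(1,n):
    if st[i,4]>100: Q=P[l==i];print(st[i],np.median(Q[:,2]),cv2.minAreaRect(Q[:,:2].astype(np.float32)*1000))
for y in (90,30,-30,-90): print(spot(RACK,y)[0])
```

```text
[  34  126   37  106 1905] 0.0985884486407071 ((546.4119873046875, -292.59454345703125), (98.44996643066406, 14.098958015441895), 17.364879608154297)
[ 107  142   26   83 1357] 0.09876163162060264 ((530.8748168945312, -234.72140502929688), (75.7562484741211, 13.29287338256836), 17.54977035522461)
[ 242  142   20   83 1638] 0.09908226526737646 ((495.1950988769531, -120.74082946777344), (76.29301452636719, 17.45330047607422), 17.703819274902344)
[178 164  17  41 596] 0.09887152325850665 ((513.2332763671875, -177.55224609375), (36.50355529785156, 12.586971282958984), 17.42933464050293)
[ 0.49570795 -0.11974297]
[ 0.51370265 -0.17698099]
[ 0.53169735 -0.23421901]
[ 0.54969205 -0.29145703]
```

```bash
python3 -m handwheel '[{"tx":0,"ty":0,"tz":35,"roll":0},{"tx":0,"ty":0,"tz":35,"roll":0},{"tx":0,"ty":0,"tz":35,"roll":0},{"tx":0,"ty":0,"tz":25,"roll":0},{"tx":0,"ty":0,"tz":17,"roll":0},{"tx":0,"ty":0,"tz":16,"roll":0},{"tx":0,"ty":0,"tz":0,"roll":0},{"tx":0,"ty":0,"tz":0,"roll":0}]' && python3 -m handwheel '[{"tx":0,"ty":0,"tz":0,"roll":0},{"tx":0,"ty":0,"tz":0,"roll":0},{"tx":0,"ty":0,"tz":0,"roll":0},{"tx":0,"ty":0,"tz":0,"roll":0},{"tx":0,"ty":0,"tz":0,"roll":0},{"tx":0,"ty":0,"tz":0,"roll":0}]' 5 40; python3 -c "
from h import *
go(RACK,90,.068)"
```

```text
t: 3.03
tool_pos: [0.4951, -0.1178, 0.0676]
tool_rot: [0.479, -3.103, -0.002]
contact_force: [0.5, 0.5, 0.8]
opening: 0.0401
grip_force: 0.0
t: 3.53
tool_pos: [0.4973, -0.1196, 0.0702]
tool_rot: [-0.475, 3.103, -0.001]
contact_force: [0.1, 0.8, 6.2]
opening: 0.0175
grip_force: 41.7
t 3.5 roll -0.001 after-roll shift mm [1.6 0.4 2.2] before [1.6 0.4 2.2] tilt 0.2 pos [ 0.4973 -0.1196  0.0702] open 17.5 grip 42 F [0.1 0.8 6.2]
```

```bash
python3 -m handwheel '[{"tx":0,"ty":0,"tz":-10,"roll":0},{"tx":0,"ty":0,"tz":-20,"roll":0},{"tx":0,"ty":0,"tz":-30,"roll":0},{"tx":0,"ty":0,"tz":-35,"roll":0},{"tx":0,"ty":0,"tz":-35,"roll":0},{"tx":0,"ty":0,"tz":-20,"roll":0},{"tx":0,"ty":0,"tz":0,"roll":0}]'
python3 - <<'E'
from h import *
go(CAD,-90,.218)
im,d,P=cloud("side");im2=cv2.resize(im[100:270,190:420,::-1],(690,510));cv2.imwrite("pics/s2.png",im2)
E
```

```text
t: 4.12
tool_pos: [0.4985, -0.1204, 0.2248]
tool_rot: [-0.474, 3.097, -0.008]
contact_force: [1.5, -0.0, -1.1]
opening: 0.0172
grip_force: 40.6
t 4.1 roll 0.208 after-roll shift mm [-117.7  227.1    6.7] before [-162.1  197.9    6.7] tilt 0.6 pos [ 0.4985 -0.1204  0.2248] open 17.2 grip 41 F [ 1.5 -0.  -1.1]
```

View pics/s2.png

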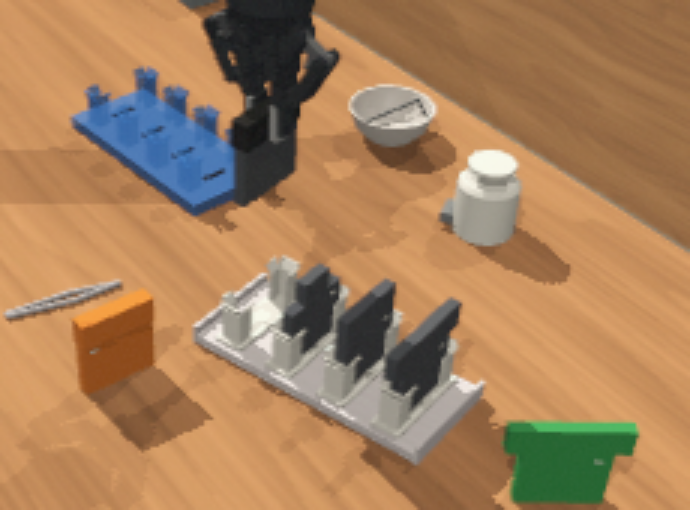

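The drive hangs level in the gripper, at (265,160); its guide in the rack is empty. Next I'll move over the caddy.

```bash
python3 -m handwheel '[{"tx":0,"ty":0,"tz":0,"roll":0.104},{"tx":0,"ty":0,"tz":0,"roll":0.104},{"tx":-18,"ty":35,"tz":0,"roll":0},{"tx":-18,"ty":35,"tz":0,"roll":0},{"tx":-18,"ty":35,"tz":0,"roll":0},{"tx":-18,"ty":35,"tz":0,"roll":0},{"tx":-18,"ty":35,"tz":0,"roll":0},{"tx":-18,"ty":35,"tz":0,"roll":0},{"tx":-10,"ty":17,"tz":0,"roll":0},{"tx":0,"ty":0,"tz":0,"roll":0},{"tx":0,"ty":0,"tz":0,"roll":0},{"tx":0,"ty":0,"tz":0,"roll":0}]'
python3 - <<'E'
from h import *
go(CAD,-90,.125)
im,d,P=cloud("wrist");np.savez("w2.npz",im=im,d=d,P=P);cv2.imwrite("pics/w3.png",im[:,:,::-1])
go(CAD,-90,.125)
E
```

```text
t: 5.17
tool_pos: [0.5904, 0.1172, 0.216]
tool_rot: [0.15, -3.134, 0.001]
contact_force: [1.5, 0.6, -1.7]
opening: 0.0172
grip_force: 40.5
t 5.2 roll -0.000 after-roll shift mm [-3.9 -0.6 91. ] before [-3.9 -0.6 91. ] tilt 0.2 pos [0.5904 0.1172 0.216 ] open 17.2 grip 41 F [ 1.5  0.6 -1.7]
t 5.2 roll -0.001 after-roll shift mm [-3.6 -0.3 91.6] before [-3.6 -0.3 91.6] tilt 0.2 pos [0.5906 0.1169 0.2166] open 17.5 grip 41 F [ 0.4 -0.3 -2.2]
```

View pics/w3.png

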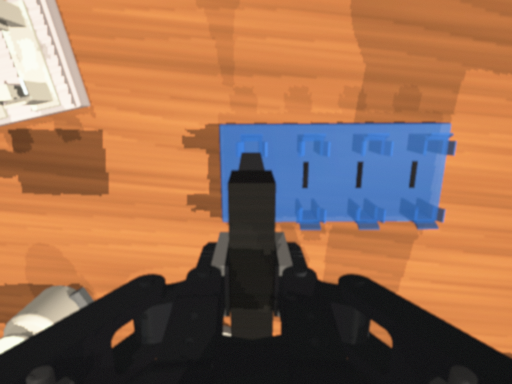

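```bash
cat >> h.py <<'E'
def slots(im,P,box):
    u0,u1,v0,v1=box; S=P[v0:v1,u0:u1]
    n,l,st,ce=cv2.connectedComponentsWithStats((im.max(2)<50)[v0:v1,u0:u1].astype(np.uint8))
    for i in range(1,n):
        if 40<st[i,4]<400: print(st[i],np.round(ce[i]+[u0,v0],1),np.round(np.nanmean(S[l==i],0),4))
E
python3 - <<'E'
from h import *
z=np.load("w2.npz");im,P=z["im"],z["P"]
slots(im,P,(290,440,150,200))
for y in(-30,30,90):print(spot(CAD,y)[0])
o=ctrl.get_obs();M=R.from_rotvec(o["tool_rot"]).as_matrix()
L=(P-o["tool_pos"])@M*1000
for v in range(148,260,6): print(v,np.round(L[v,252],1))
b=blue(im)&(P[...,2]<.03)&(P[...,2]>.006);print(cv2.minAreaRect(P[b][:,:2].astype(np.float32)*1000))
E
```

```text
[67 13  4 24 52] [358.8 175. ] [0.5829 0.2373 0.0162]
[121  13   5  23  51] [412.7 173.9] [0.576  0.2968 0.0162]
[14 14  3 23 48] [305.  174.9] [0.5886 0.1776 0.0161]
[0.58817558 0.17663813]
[0.58242442 0.23636187]
[0.57667326 0.2960856 ]
148 [ 25.4   1.6 200.7]
154 [40.6  1.1 45.4]
160 [40.6  1.  22.9]
166 [40.4  1.   6.3]
172 [40.4  0.9 -8.7]
178 [ 40.5   0.9 -20.9]
184 [ 39.6   0.9 -27.4]
190 [ 37.5   0.9 -28.3]
196 [ 35.1   0.9 -28.1]
202 [ 32.8   0.9 -28.2]
208 [ 30.2   0.9 -27.6]
214 [ 28.    0.9 -28.2]
220 [ 25.7   0.9 -28.4]
226 [ 23.3   0.9 -28.6]
232 [ 20.2   0.9 -27.1]
238 [ 17.9   0.9 -27.5]
244 [ 15.5   0.9 -27.9]
250 [ 13.1   0.9 -28.3]
256 [ 10.5   0.9 -28.2]
((584.4903564453125, 206.90603637695312), (109.16859436035156, 246.74778747558594), 5.95202112197876)
```

```bash
sed -i 's/CAD=.*/CAD=(.5853,.2070,.098)/' h.py; python3 -m handwheel '[{"tx":-6,"ty":0,"tz":0,"roll":0},{"tx":0,"ty":0,"tz":30,"roll":0},{"tx":0,"ty":0,"tz":30,"roll":0},{"tx":0,"ty":0,"tz":20,"roll":0},{"tx":0,"ty":0,"tz":12,"roll":0},{"tx":0,"ty":0,"tz":0,"roll":0},{"tx":0,"ty":0,"tz":0,"roll":0},{"tx":0,"ty":0,"tz":0,"roll":0}]'
python3 - <<'E'
from h import *
go(CAD,-90,.072)
E
```

```text
t: 5.88
tool_pos: [0.599, 0.1183, 0.1284]
tool_rot: [-0.15, 3.135, 0.0]
contact_force: [0.2, 0.5, -1.3]
opening: 0.0175
grip_force: 40.5
t 5.9 roll -0.002 after-roll shift mm [ 5.1 -0.3 56.4] before [ 5.1 -0.4 56.4] tilt 0.2 pos [0.599  0.1183 0.1284] open 17.5 grip 40 F [ 0.2  0.5 -1.3]
```

```bash
python3 -m handwheel '[{"tx":2.5,"ty":0,"tz":5,"roll":0},{"tx":0,"ty":0,"tz":8,"roll":0},{"tx":0,"ty":0,"tz":8,"roll":0},{"tx":0,"ty":0,"tz":8,"roll":0},{"tx":0,"ty":0,"tz":8,"roll":0},{"tx":0,"ty":0,"tz":0,"roll":0},{"tx":0,"ty":0,"tz":0,"roll":0}]'
python3 - <<'E'
from h import *
go(CAD,-90,.072)
E
```

```text
t: 6.47
tool_pos: [0.5945, 0.1183, 0.0882]
tool_rot: [0.151, -3.136, 0.0]
contact_force: [-0.8, 0.2, -2.8]
opening: 0.0175
grip_force: 40.5
t 6.5 roll -0.002 after-roll shift mm [ 0.4 -0.8 16.2] before [ 0.4 -0.8 16.2] tilt 0.1 pos [0.5945 0.1183 0.0882] open 17.5 grip 41 F [-0.8  0.2 -2.8]
```

```bash
python3 -m handwheel '[{"tx":0,"ty":0,"tz":5,"roll":0},{"tx":0,"ty":0,"tz":5,"roll":0},{"tx":0,"ty":0,"tz":4,"roll":0},{"tx":0,"ty":0,"tz":2,"roll":0},{"tx":0,"ty":0,"tz":0,"roll":0},{"tx":0,"ty":0,"tz":0,"roll":0}]'
python3 - <<'E'
from h import *
go(CAD,-90,.072)
E
```

```text
t: 6.97
tool_pos: [0.595, 0.1183, 0.0731]
tool_rot: [0.151, -3.138, -0.0]
contact_force: [-0.1, 0.2, -1.4]
opening: 0.0175
grip_force: 40.5
t 7.0 roll -0.002 after-roll shift mm [ 1.  -0.8  1.1] before [ 1.  -0.8  1.1] tilt 0.0 pos [0.595  0.1183 0.0731] open 17.5 grip 41 F [-0.1  0.2 -1.4]
```

```bash
python3 -m handwheel '[{"tx":0,"ty":0,"tz":1.5,"roll":0},{"tx":0,"ty":0,"tz":0,"roll":0}]' ; python3 -m handwheel '[{"tx":0,"ty":0,"tz":0,"roll":0},{"tx":0,"ty":0,"tz":0,"roll":0},{"tx":0,"ty":0,"tz":0,"roll":0},{"tx":0,"ty":0,"tz":-30,"roll":0},{"tx":0,"ty":0,"tz":-40,"roll":0},{"tx":0,"ty":0,"tz":-40,"roll":0},{"tx":0,"ty":0,"tz":-40,"roll":0},{"tx":0,"ty":0,"tz":0,"roll":0},{"tx":0,"ty":0,"tz":0,"roll":0}]' 40
python3 - <<'E'
from h import *
im,d,P=cloud("wrist");np.savez("w3.npz",im=im,d=d,P=P);cv2.imwrite("pics/w4.png",im[:,:,::-1])
m=(P[...,2]>.085)&(P[...,2]<.12);m[235:]=0
n,l,st,c=cv2.connectedComponentsWithStats(m.astype(np.uint8))
for i in range(1,n):
    if st[i,4]>100: Q=P[l==i];print(st[i],np.median(Q[:,2]),cv2.minAreaRect(Q[:,:2].astype(np.float32)*1000))
print(spot(CAD,-90))
go(RACK,30,.22)
E
```

```text
t: 7.13
tool_pos: [0.5952, 0.1183, 0.0719]
tool_rot: [-0.151, 3.138, 0.0]
contact_force: [-0.2, 0.7, -2.6]
opening: 0.0174
grip_force: 40.5
t: 7.88
tool_pos: [0.5974, 0.1185, 0.2269]
tool_rot: [-0.151, 3.129, 0.0]
contact_force: [-0.4, -0.2, -0.7]
opening: 0.0401
grip_force: 0.0
[ 241  135   21   86 1735] 0.099037038840949 ((592.6893920898438, 118.42610168457031), (76.28803253173828, 17.60023307800293), 5.792959213256836)
(array([0.59410589, 0.11743183]), 0.098)
t 7.9 roll -0.208 after-roll shift mm [ 167.  -257.1    3.2] before [ 110.1 -286.1    3.2] tilt 0.2 pos [0.5959 0.1184 0.2235] open 40.1 grip 0 F [-0.7 -0.7 -1.7]
```

View pics/w4.png

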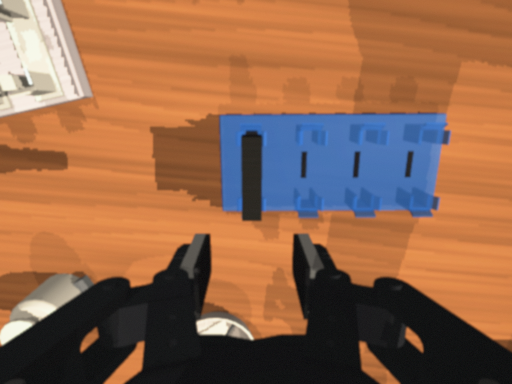

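The capped drive is seated in the rightmost bay, at (252,175), with its top at z≈0.099 and centred within 1.5 mm. Next is the tab drive.

```bash
python3 -m handwheel '[{"tx":0,"ty":0,"tz":0,"roll":-0.104},{"tx":0,"ty":0,"tz":0,"roll":-0.104},{"tx":21,"ty":-32,"tz":0,"roll":0},{"tx":21,"ty":-32,"tz":0,"roll":0},{"tx":21,"ty":-32,"tz":0,"roll":0},{"tx":21,"ty":-32,"tz":0,"roll":0},{"tx":21,"ty":-32,"tz":0,"roll":0},{"tx":21,"ty":-32,"tz":0,"roll":0},{"tx":21,"ty":-32,"tz":0,"roll":0},{"tx":20,"ty":-33,"tz":0,"roll":0},{"tx":0,"ty":0,"tz":0,"roll":0},{"tx":0,"ty":0,"tz":0,"roll":0}]'
python3 - <<'E'
from h import *
go(RACK,30,.068)
E
```

```text
t: 8.93
tool_pos: [0.5113, -0.1781, 0.2194]
tool_rot: [0.469, -3.103, -0.004]
contact_force: [-0.5, -0.0, 0.0]
opening: 0.0402
grip_force: 0.0
t 8.9 roll -0.004 after-roll shift mm [-3.100e+00 -1.000e-01  1.514e+02] before [-3.100e+00 -1.000e-01  1.514e+02] tilt 0.2 pos [ 0.5113 -0.1781  0.2194] open 40.2 grip 0 F [-0.5 -0.   0. ]
```

```bash
python3 -m handwheel '[{"tx":-2,"ty":0,"tz":35,"roll":0},{"tx":0,"ty":0,"tz":35,"roll":0},{"tx":0,"ty":0,"tz":35,"roll":0},{"tx":0,"ty":0,"tz":25,"roll":0},{"tx":0,"ty":0,"tz":14,"roll":0},{"tx":0,"ty":0,"tz":7,"roll":0},{"tx":0,"ty":0,"tz":0,"roll":0},{"tx":0,"ty":0,"tz":0,"roll":0},{"tx":0,"ty":0,"tz":0,"roll":0}]'
python3 - <<'E'
from h import *
go(RACK,30,.068)
E
```

```text
t: 9.68
tool_pos: [0.5158, -0.1763, 0.0722]
tool_rot: [-0.477, 3.103, -0.002]
contact_force: [-0.5, 0.1, 1.0]
opening: 0.04
grip_force: 0.0
t 9.7 roll 0.000 after-roll shift mm [ 2.2 -0.   4.2] before [ 2.2 -0.   4.2] tilt 0.1 pos [ 0.5158 -0.1763  0.0722] open 40.0 grip 0 F [-0.5  0.1  1. ]
```

```bash
python3 -m handwheel '[{"tx":2,"ty":0,"tz":4,"roll":0},{"tx":0,"ty":0,"tz":0,"roll":0}]'; python3 -m handwheel '[{"tx":0,"ty":0,"tz":0,"roll":0},{"tx":0,"ty":0,"tz":0,"roll":0},{"tx":0,"ty":0,"tz":0,"roll":0},{"tx":0,"ty":0,"tz":0,"roll":0},{"tx":0,"ty":0,"tz":0,"roll":0},{"tx":0,"ty":0,"tz":0,"roll":0}]' 5 40;python3 -m handwheel '[{"tx":0,"ty":0,"tz":-10,"roll":0},{"tx":0,"ty":0,"tz":-20,"roll":0},{"tx":0,"ty":0,"tz":-30,"roll":0},{"tx":0,"ty":0,"tz":-35,"roll":0},{"tx":0,"ty":0,"tz":-35,"roll":0},{"tx":0,"ty":0,"tz":-20,"roll":0},{"tx":0,"ty":0,"tz":0,"roll":0}]'
python3 - <<'E'
from h import *
go(CAD,-30,.218)
E
```

```text
t: 9.85
tool_pos: [0.5131, -0.1772, 0.0675]
tool_rot: [-0.476, 3.104, -0.001]
contact_force: [-0.3, -0.3, 0.4]
opening: 0.04
grip_force: 0.0
t: 10.35
tool_pos: [0.513, -0.1771, 0.0673]
tool_rot: [-0.476, 3.105, -0.001]
contact_force: [-0.9, 0.7, 3.1]
opening: 0.0114
grip_force: 42.4
t: 10.93
tool_pos: [0.5154, -0.1781, 0.2238]
tool_rot: [-0.475, 3.096, -0.01]
contact_force: [0.6, -0.5, -0.2]
opening: 0.0111
grip_force: 41.8
t 10.9 roll 0.206 after-roll shift mm [-107.2  346.5    4.8] before [-175.9  317.2    4.8] tilt 0.6 pos [ 0.5154 -0.1781  0.2238] open 11.1 grip 42 F [ 0.6 -0.5 -0.2]
```

```bash
python3 -m handwheel '[{"tx":0,"ty":0,"tz":0,"roll":0.103},{"tx":0,"ty":0,"tz":0,"roll":0.103},{"tx":-12,"ty":38.5,"tz":0,"roll":0},{"tx":-12,"ty":38.5,"tz":0,"roll":0},{"tx":-12,"ty":38.5,"tz":0,"roll":0},{"tx":-12,"ty":38.5,"tz":0,"roll":0},{"tx":-12,"ty":38.5,"tz":0,"roll":0},{"tx":-12,"ty":38.5,"tz":0,"roll":0},{"tx":-12,"ty":38.5,"tz":0,"roll":0},{"tx":-12,"ty":38.5,"tz":0,"roll":0},{"tx":-12,"ty":38.5,"tz":0,"roll":0}]'; python3 -m handwheel '[{"tx":0,"ty":0,"tz":30,"roll":0},{"tx":0,"ty":0,"tz":30,"roll":0},{"tx":0,"ty":0,"tz":20,"roll":0},{"tx":0,"ty":0,"tz":10,"roll":0},{"tx":0,"ty":0,"tz":0,"roll":0},{"tx":0,"ty":0,"tz":0,"roll":0},{"tx":0,"ty":0,"tz":0,"roll":0}]'
cat >> h.py <<'E'
def held(y):
    o=ctrl.get_obs();im,d,P=cloud("wrist");M=R.from_rotvec(o["tool_rot"]).as_matrix()
    L=(P-o["tool_pos"])@M*1000; S=L[100:300,245:262].reshape(-1,3); S=S[(S[:,0]>5)&(S[:,0]<60)]
    f=S[(S[:,2]>-20)&(S[:,2]<15)]; t=S[(S[:,0]<35)&(S[:,2]<-15)&(S[:,2]>-45)]
    print("front face x",np.round(np.percentile(f[:,0],[10,50,90]),1) if len(f) else 0,"top z",np.median(t[:,2]) if len(t) else 0,"y",np.median(f[:,1]) if len(f) else 0)
    go(CAD,y,.016+.056); return im,L
E
python3 - <<'E'
from h import *
im,L=held(-30);cv2.imwrite("pics/w5.png",im[:,:,::-1])
for v in range(148,250,8): print(v,np.round(L[v,252],1))
E
```

```text
t: 11.85
tool_pos: [0.5852, 0.1805, 0.2147]
tool_rot: [0.154, -3.135, 0.001]
contact_force: [1.5, -1.6, -0.8]
opening: 0.0114
grip_force: 41.8
t: 12.43
tool_pos: [0.5873, 0.1784, 0.1284]
tool_rot: [-0.153, 3.135, 0.001]
contact_force: [0.1, 0.7, -1.7]
opening: 0.0114
grip_force: 41.7
front face x [18.1 28.  38. ] top z -31.426744843940924 y 1.0840917539557453
t 12.5 roll -0.000 after-roll shift mm [-0.3 -1.4 57. ] before [-0.3 -1.4 57. ] tilt 0.2 pos [0.5876 0.1785 0.129 ] open 11.5 grip 42 F [-0.5  0.3 -1.1]
148 [ 35.7   1.  112.4]
156 [ 29.2   1.  112.7]
164 [38.1  0.7 23.5]
172 [38.2  0.7  1.1]
180 [36.6  0.6 -8.7]
188 [33.3  0.6 -9.6]
196 [29.1  0.6 -7.8]
204 [25.6  0.6 -8.5]
212 [21.5  0.6 -7.5]
220 [18.   0.6 -8.4]
228 [ 18.3   0.6 -18.9]
236 [ 18.4   0.6 -27.7]
244 [ 16.9   0.6 -31.9]
```

View pics/w5.png

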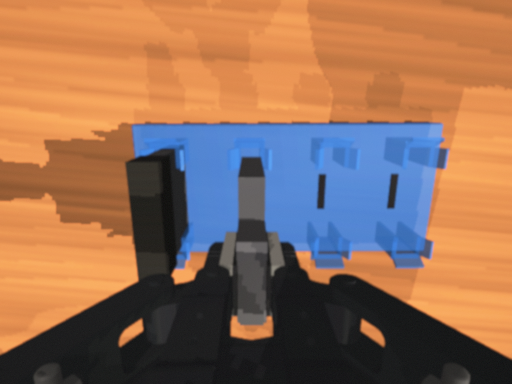

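The drive in the gripper hangs above the second bay, centred (front edge at (252,165)). Lowering it.

```bash
python3 -m handwheel '[{"tx":0,"ty":-1,"tz":8,"roll":0},{"tx":0,"ty":0,"tz":8,"roll":0},{"tx":0,"ty":0,"tz":8,"roll":0},{"tx":0,"ty":0,"tz":8,"roll":0},{"tx":0,"ty":0,"tz":8,"roll":0},{"tx":0,"ty":0,"tz":0,"roll":0},{"tx":0,"ty":0,"tz":0,"roll":0}]';  python3 -m handwheel '[{"tx":0,"ty":0,"tz":6,"roll":0},{"tx":0,"ty":0,"tz":6,"roll":0},{"tx":0,"ty":0,"tz":4,"roll":0},{"tx":0,"ty":0,"tz":3,"roll":0},{"tx":0,"ty":0,"tz":0,"roll":0},{"tx":0,"ty":0,"tz":0,"roll":0}]'
python3 - <<'E'
from h import *
go(CAD,-30,.068)
E
```

```text
t: 13.07
tool_pos: [0.5858, 0.1774, 0.0857]
tool_rot: [0.154, -3.136, 0.0]
contact_force: [-0.4, 0.4, -2.2]
opening: 0.0111
grip_force: 41.7
t: 13.57
tool_pos: [0.5864, 0.1775, 0.0677]
tool_rot: [0.154, -3.138, -0.0]
contact_force: [0.0, -0.5, -0.9]
opening: 0.0114
grip_force: 41.9
t 13.6 roll 0.000 after-roll shift mm [-1.8 -0.5 -0.3] before [-1.8 -0.5 -0.3] tilt 0.0 pos [0.5864 0.1775 0.0677] open 11.4 grip 42 F [ 0.  -0.5 -0.9]
```

```bash
python3 -m handwheel '[{"tx":0,"ty":0,"tz":0,"roll":0},{"tx":0,"ty":0,"tz":0,"roll":0},{"tx":0,"ty":0,"tz":0,"roll":0},{"tx":0,"ty":0,"tz":-30,"roll":0},{"tx":0,"ty":0,"tz":-40,"roll":0},{"tx":0,"ty":0,"tz":-40,"roll":0},{"tx":0,"ty":0,"tz":-40,"roll":0},{"tx":0,"ty":0,"tz":0,"roll":0},{"tx":0,"ty":0,"tz":0,"roll":0}]' 40
cat >> h.py <<'E'
def tops():
    im,d,P=cloud("wrist")
    m=(P[...,2]>.085)&(P[...,2]<.12);m[235:]=0
    n,l,st,c=cv2.connectedComponentsWithStats(m.astype(np.uint8))
    for i in range(1,n):
        if st[i,4]>100: Q=P[l==i];Q=Q[Q[:,2]>np.median(Q[:,2])-.006];print(st[i],np.round(np.median(Q[:,2]),4),cv2.minAreaRect(Q[:,:2].astype(np.float32)*1000))
    return im
E
python3 - <<'E'
from h import *
tops();print(spot(CAD,-30));go(RACK,-30,.22)
E
```

```text
t: 14.32
tool_pos: [0.5886, 0.1779, 0.2227]
tool_rot: [-0.154, 3.129, 0.002]
contact_force: [-0.3, -0.2, -0.5]
opening: 0.0406
grip_force: 0.0
[ 169  139   29   86 2016] 0.0989 ((592.6117553710938, 118.58319854736328), (76.18342590332031, 18.555519104003906), 5.5071635246276855)
[245 161  14  43 601] 0.099 ((585.941650390625, 178.4534149169922), (36.223236083984375, 11.559245109558105), 5.498507976531982)
(array([0.5882353 , 0.17714394]), 0.098)
t 14.4 roll -0.206 after-roll shift mm [ 176.3 -376.3   -1. ] before [  95.5 -404.4   -1. ] tilt 0.2 pos [0.587  0.1776 0.2194] open 39.8 grip 0 F [ 0.1 -0.2 -0.2]
```

```bash
python3 -m handwheel '[{"tx":0,"ty":0,"tz":0,"roll":-0.103},{"tx":0,"ty":0,"tz":0,"roll":-0.103},{"tx":17.5,"ty":-37.5,"tz":0,"roll":0},{"tx":17.5,"ty":-37.5,"tz":0,"roll":0},{"tx":17.5,"ty":-37.5,"tz":0,"roll":0},{"tx":17.5,"ty":-37.5,"tz":0,"roll":0},{"tx":17.5,"ty":-37.5,"tz":0,"roll":0},{"tx":17.5,"ty":-37.5,"tz":0,"roll":0},{"tx":17.5,"ty":-37.5,"tz":0,"roll":0},{"tx":17.5,"ty":-37.5,"tz":0,"roll":0},{"tx":17.5,"ty":-37.5,"tz":0,"roll":0},{"tx":17.5,"ty":-37.5,"tz":0,"roll":0}]'; python3 -m handwheel '[{"tx":0,"ty":0,"tz":25,"roll":0},{"tx":0,"ty":0,"tz":30,"roll":0},{"tx":0,"ty":0,"tz":20,"roll":0},{"tx":0,"ty":0,"tz":10,"roll":0},{"tx":0,"ty":0,"tz":0,"roll":0},{"tx":0,"ty":0,"tz":0,"roll":0}]'
python3 - <<'E'
from h import *
go(RACK,-30,.068)
E
```

```text
t: 15.37
tool_pos: [0.53, -0.234, 0.215]
tool_rot: [0.475, -3.102, -0.004]
contact_force: [1.1, 0.3, 0.8]
opening: 0.0399
grip_force: 0.0
t: 15.87
tool_pos: [0.5312, -0.2321, 0.1316]
tool_rot: [0.476, -3.103, -0.003]
contact_force: [0.2, -0.2, -0.2]
opening: 0.0398
grip_force: 0.0
t 15.9 roll -0.000 after-roll shift mm [ 0.  -2.3 63.6] before [ 0.  -2.3 63.6] tilt 0.1 pos [ 0.5312 -0.2321  0.1316] open 39.8 grip 0 F [ 0.2 -0.2 -0.2]
```

```bash
python3 -m handwheel '[{"tx":0,"ty":-1.5,"tz":20,"roll":0},{"tx":0,"ty":0,"tz":20,"roll":0},{"tx":0,"ty":0,"tz":14,"roll":0},{"tx":0,"ty":0,"tz":9,"roll":0},{"tx":0,"ty":0,"tz":0,"roll":0},{"tx":0,"ty":0,"tz":0,"roll":0},{"tx":0,"ty":0,"tz":0,"roll":0}]'
python3 - <<'E'
from h import *
go(RACK,-30,.068)
E
```

```text
t: 16.45
tool_pos: [0.5331, -0.2346, 0.0712]
tool_rot: [-0.476, 3.104, -0.002]
contact_force: [-0.8, -0.3, 0.1]
opening: 0.0398
grip_force: 0.0
t 16.4 roll -0.000 after-roll shift mm [1.2 0.8 3.2] before [1.2 0.8 3.2] tilt 0.1 pos [ 0.5331 -0.2346  0.0712] open 39.8 grip 0 F [-0.8 -0.3  0.1]
```

```bash
python3 -m handwheel '[{"tx":1,"ty":0,"tz":3,"roll":0},{"tx":0,"ty":0,"tz":0,"roll":0}]'; python3 -m handwheel '[{"tx":0,"ty":0,"tz":0,"roll":0},{"tx":0,"ty":0,"tz":0,"roll":0},{"tx":0,"ty":0,"tz":0,"roll":0},{"tx":0,"ty":0,"tz":0,"roll":0},{"tx":0,"ty":0,"tz":0,"roll":0},{"tx":0,"ty":0,"tz":0,"roll":0}]' 5 40;python3 -m handwheel '[{"tx":0,"ty":0,"tz":-10,"roll":0},{"tx":0,"ty":0,"tz":-20,"roll":0},{"tx":0,"ty":0,"tz":-30,"roll":0},{"tx":0,"ty":0,"tz":-35,"roll":0},{"tx":0,"ty":0,"tz":-35,"roll":0},{"tx":0,"ty":0,"tz":-20,"roll":0},{"tx":0,"ty":0,"tz":0,"roll":0}]'
python3 - <<'E'
from h import *
go(CAD,30,.218)
E
```

```text
t: 16.62
tool_pos: [0.5315, -0.2347, 0.0675]
tool_rot: [-0.476, 3.104, -0.001]
contact_force: [-0.7, 0.1, -0.2]
opening: 0.0399
grip_force: 0.0
t: 17.12
tool_pos: [0.5315, -0.2346, 0.0672]
tool_rot: [-0.476, 3.105, -0.001]
contact_force: [-1.3, 0.0, 2.2]
opening: 0.0115
grip_force: 41.1
t: 17.7
tool_pos: [0.5338, -0.2359, 0.2242]
tool_rot: [-0.475, 3.097, -0.011]
contact_force: [0.3, -0.5, 0.3]
opening: 0.0113
grip_force: 40.9
t 17.7 roll 0.206 after-roll shift mm [-94.5 465.8   4. ] before [-187.9  436.6    4. ] tilt 0.6 pos [ 0.5338 -0.2359  0.2242] open 11.3 grip 41 F [ 0.3 -0.5  0.3]
```

```bash
python3 -m handwheel '[{"tx":0,"ty":0,"tz":0,"roll":0.103},{"tx":0,"ty":0,"tz":0,"roll":0.103},{"tx":-8,"ty":38.7,"tz":0,"roll":0},{"tx":-8,"ty":38.7,"tz":0,"roll":0},{"tx":-8,"ty":38.7,"tz":0,"roll":0},{"tx":-8,"ty":38.7,"tz":0,"roll":0},{"tx":-8,"ty":38.7,"tz":0,"roll":0},{"tx":-8,"ty":38.7,"tz":0,"roll":0},{"tx":-8,"ty":38.7,"tz":0,"roll":0},{"tx":-8,"ty":38.7,"tz":0,"roll":0},{"tx":-8,"ty":38.7,"tz":0,"roll":0},{"tx":-8,"ty":38.7,"tz":0,"roll":0}]'; python3 -m handwheel '[{"tx":-8,"ty":38.7,"tz":0,"roll":0},{"tx":-8,"ty":38.7,"tz":0,"roll":0},{"tx":0,"ty":0,"tz":0,"roll":0},{"tx":0,"ty":0,"tz":30,"roll":0},{"tx":0,"ty":0,"tz":30,"roll":0},{"tx":0,"ty":0,"tz":20,"roll":0},{"tx":0,"ty":0,"tz":10,"roll":0},{"tx":0,"ty":0,"tz":0,"roll":0},{"tx":0,"ty":0,"tz":0,"roll":0},{"tx":0,"ty":0,"tz":0,"roll":0}]'
python3 - <<'E'
from h import *
im,L=held(30)
for v in range(156,250,12): print(v,np.round(L[v,252],1))
E
```

```text
t: 18.7
tool_pos: [0.5718, 0.1605, 0.2153]
tool_rot: [0.154, -3.135, 0.0]
contact_force: [0.7, -0.3, -1.0]
opening: 0.0116
grip_force: 40.9
t: 19.53
tool_pos: [0.5823, 0.2372, 0.1286]
tool_rot: [-0.154, 3.135, 0.001]
contact_force: [0.2, -0.4, -0.9]
opening: 0.0116
grip_force: 40.8
front face x [38.2 38.3 38.5] top z -31.90137662425076 y 1.0895747728617893
t 19.6 roll -0.000 after-roll shift mm [ 0.5 -0.5 57.1] before [ 0.5 -0.5 57.1] tilt 0.2 pos [0.5826 0.2373 0.1291] open 12.0 grip 41 F [ 0.   0.4 -1.1]
156 [38.2  0.8 51.6]
168 [38.1  0.7 11.5]
180 [ 38.2   0.6 -15.7]
192 [ 37.2   0.6 -31.3]
204 [ 32.7   0.6 -31.5]
216 [ 28.3   0.6 -32.4]
228 [ 23.2   0.6 -31.4]
240 [ 18.3   0.6 -31.5]
```

```bash
python3 -m handwheel '[{"tx":-1,"ty":0,"tz":8,"roll":0},{"tx":0,"ty":0,"tz":8,"roll":0},{"tx":0,"ty":0,"tz":8,"roll":0},{"tx":0,"ty":0,"tz":8,"roll":0},{"tx":0,"ty":0,"tz":8,"roll":0},{"tx":0,"ty":0,"tz":0,"roll":0},{"tx":0,"ty":0,"tz":0,"roll":0}]';  python3 -m handwheel '[{"tx":0,"ty":0,"tz":6,"roll":0},{"tx":0,"ty":0,"tz":6,"roll":0},{"tx":0,"ty":0,"tz":4,"roll":0},{"tx":0,"ty":0,"tz":3,"roll":0},{"tx":0,"ty":0,"tz":0,"roll":0},{"tx":0,"ty":0,"tz":0,"roll":0}]'
python3 - <<'E'
from h import *
go(CAD,30,.068)
E
```

```text
t: 20.17
tool_pos: [0.5815, 0.237, 0.0855]
tool_rot: [0.154, -3.136, 0.001]
contact_force: [-0.6, -0.3, -0.0]
opening: 0.0112
grip_force: 40.8
t: 20.67
tool_pos: [0.5823, 0.2372, 0.0677]
tool_rot: [-0.154, 3.138, 0.0]
contact_force: [0.4, 0.0, -1.4]
opening: 0.0113
grip_force: 40.9
t 20.7 roll 0.000 after-roll shift mm [-0.  -0.4 -0.3] before [-0.  -0.4 -0.3] tilt 0.0 pos [0.5823 0.2372 0.0677] open 11.3 grip 41 F [ 0.4  0.  -1.4]
```

```bash
python3 -m handwheel '[{"tx":0,"ty":0,"tz":0,"roll":0},{"tx":0,"ty":0,"tz":0,"roll":0},{"tx":0,"ty":0,"tz":0,"roll":0},{"tx":0,"ty":0,"tz":-30,"roll":0},{"tx":0,"ty":0,"tz":-40,"roll":0},{"tx":0,"ty":0,"tz":-40,"roll":0},{"tx":0,"ty":0,"tz":-40,"roll":0},{"tx":0,"ty":0,"tz":0,"roll":0},{"tx":0,"ty":0,"tz":0,"roll":0}]' 40
python3 - <<'E'
from h import *
tops();print(spot(CAD,30));go(RACK,-90,.22)
E
```

```text
t: 21.42
tool_pos: [0.5844, 0.2379, 0.2227]
tool_rot: [-0.154, 3.13, 0.003]
contact_force: [-0.2, 0.8, -0.2]
opening: 0.04
grip_force: 0.0
[  97  137   37   87 2330] 0.0987 ((592.6512451171875, 118.61299133300781), (76.34928894042969, 19.249027252197266), 5.444728851318359)
[ 245  138   14   87 1192] 0.099 ((581.7924194335938, 238.531982421875), (76.41915893554688, 11.553598403930664), 5.361703872680664)
[175 159  19  43 713] 0.0989 ((586.0133056640625, 178.43678283691406), (36.31696319580078, 12.363445281982422), 6.009636878967285)
(array([0.5823647 , 0.23685606]), 0.098)
t 21.5 roll -0.206 after-roll shift mm [ 190.3 -494.6   -1.1] before [  84.9 -523.1   -1.1] tilt 0.2 pos [0.5829 0.2374 0.2194] open 40.1 grip 0 F [-1.   0.3 -1.3]
```

```bash
python3 -m handwheel '[{"tx":0,"ty":0,"tz":0,"roll":-0.103},{"tx":0,"ty":0,"tz":0,"roll":-0.103},{"tx":14.5,"ty":-38,"tz":0,"roll":0},{"tx":14.5,"ty":-38,"tz":0,"roll":0},{"tx":14.5,"ty":-38,"tz":0,"roll":0},{"tx":14.5,"ty":-38,"tz":0,"roll":0},{"tx":14.5,"ty":-38,"tz":0,"roll":0},{"tx":14.5,"ty":-38,"tz":0,"roll":0},{"tx":14.5,"ty":-38,"tz":0,"roll":0},{"tx":14.5,"ty":-38,"tz":0,"roll":0},{"tx":14.5,"ty":-38,"tz":0,"roll":0},{"tx":14.5,"ty":-38,"tz":0,"roll":0}]'; python3 -m handwheel '[{"tx":14.5,"ty":-38,"tz":0,"roll":0},{"tx":14.5,"ty":-38,"tz":0,"roll":0},{"tx":14.5,"ty":-38,"tz":0,"roll":0},{"tx":0,"ty":0,"tz":0,"roll":0},{"tx":0,"ty":0,"tz":0,"roll":0},{"tx":0,"ty":0,"tz":25,"roll":0},{"tx":0,"ty":0,"tz":30,"roll":0},{"tx":0,"ty":0,"tz":20,"roll":0},{"tx":0,"ty":0,"tz":10,"roll":0},{"tx":0,"ty":0,"tz":0,"roll":0},{"tx":0,"ty":0,"tz":0,"roll":0}]'
python3 - <<'E'
from h import *
go(RACK,-90,.068)
E
```

```text
t: 22.47
tool_pos: [0.556, -0.1701, 0.2149]
tool_rot: [0.475, -3.102, -0.004]
contact_force: [0.5, 0.5, -0.4]
opening: 0.0399
grip_force: 0.0
t: 23.38
tool_pos: [0.5502, -0.2893, 0.1322]
tool_rot: [0.478, -3.104, -0.002]
contact_force: [-0.0, -0.1, 0.3]
opening: 0.0397
grip_force: 0.0
t 23.4 roll 0.001 after-roll shift mm [ 1.1 -2.  64.2] before [ 1.1 -2.  64.2] tilt 0.1 pos [ 0.5502 -0.2893  0.1322] open 39.7 grip 0 F [-0.  -0.1  0.3]
```

```bash
python3 -m handwheel '[{"tx":0.5,"ty":-1.5,"tz":20,"roll":0},{"tx":0,"ty":0,"tz":20,"roll":0},{"tx":0,"ty":0,"tz":14,"roll":0},{"tx":0,"ty":0,"tz":9,"roll":0},{"tx":0,"ty":0,"tz":0,"roll":0},{"tx":0,"ty":0,"tz":0,"roll":0},{"tx":0,"ty":0,"tz":0,"roll":0}]'
python3 - <<'E'
from h import *
go(RACK,-90,.068)
E
```

```text
t: 23.97
tool_pos: [0.5512, -0.2926, 0.0713]
tool_rot: [-0.476, 3.104, -0.002]
contact_force: [-0.1, 0.4, 1.0]
opening: 0.0401
grip_force: 0.0
t 24.0 roll -0.000 after-roll shift mm [1.1 1.6 3.3] before [1.1 1.6 3.3] tilt 0.1 pos [ 0.5512 -0.2926  0.0713] open 40.1 grip 0 F [-0.1  0.4  1. ]
```

```bash
python3 -m handwheel '[{"tx":1,"ty":1,"tz":3,"roll":0},{"tx":0,"ty":0,"tz":0,"roll":0}]'; python3 -m handwheel '[{"tx":0,"ty":0,"tz":0,"roll":0},{"tx":0,"ty":0,"tz":0,"roll":0},{"tx":0,"ty":0,"tz":0,"roll":0},{"tx":0,"ty":0,"tz":0,"roll":0},{"tx":0,"ty":0,"tz":0,"roll":0},{"tx":0,"ty":0,"tz":0,"roll":0}]' 5 40;python3 -m handwheel '[{"tx":0,"ty":0,"tz":-10,"roll":0},{"tx":0,"ty":0,"tz":-20,"roll":0},{"tx":0,"ty":0,"tz":-30,"roll":0},{"tx":0,"ty":0,"tz":-35,"roll":0},{"tx":0,"ty":0,"tz":-35,"roll":0},{"tx":0,"ty":0,"tz":-20,"roll":0},{"tx":0,"ty":0,"tz":0,"roll":0}]'
python3 - <<'E'
from h import *
go(CAD,90,.218)
E
```

```text
t: 24.13
tool_pos: [0.5493, -0.2917, 0.0675]
tool_rot: [-0.476, 3.105, -0.001]
contact_force: [-0.5, 0.5, -0.1]
opening: 0.0399
grip_force: 0.0
t: 24.63
tool_pos: [0.5493, -0.2916, 0.0672]
tool_rot: [-0.476, 3.105, -0.001]
contact_force: [-0.9, -0.4, 2.4]
opening: 0.0111
grip_force: 41.8
t: 25.22
tool_pos: [0.5516, -0.2931, 0.2244]
tool_rot: [-0.475, 3.097, -0.012]
contact_force: [1.3, 0.2, 0.2]
opening: 0.0113
grip_force: 41.3
t 25.2 roll 0.206 after-roll shift mm [-82.5 584.4   2.9] before [-200.4  555.1    2.9] tilt 0.6 pos [ 0.5516 -0.2931  0.2244] open 11.3 grip 41 F [1.3 0.2 0.2]
```

```bash
python3 -m handwheel '[{"tx":0,"ty":0,"tz":0,"roll":0.103},{"tx":0,"ty":0,"tz":0,"roll":0.103},{"tx":-5.5,"ty":38.9,"tz":0,"roll":0},{"tx":-5.5,"ty":38.9,"tz":0,"roll":0},{"tx":-5.5,"ty":38.9,"tz":0,"roll":0},{"tx":-5.5,"ty":38.9,"tz":0,"roll":0},{"tx":-5.5,"ty":38.9,"tz":0,"roll":0},{"tx":-5.5,"ty":38.9,"tz":0,"roll":0},{"tx":-5.5,"ty":38.9,"tz":0,"roll":0},{"tx":-5.5,"ty":38.9,"tz":0,"roll":0},{"tx":-5.5,"ty":38.9,"tz":0,"roll":0},{"tx":-5.5,"ty":38.9,"tz":0,"roll":0}]'; python3 -m handwheel '[{"tx":-5.5,"ty":38.9,"tz":0,"roll":0},{"tx":-5.5,"ty":38.9,"tz":0,"roll":0},{"tx":-5.5,"ty":38.9,"tz":0,"roll":0},{"tx":-5.5,"ty":38.9,"tz":0,"roll":0},{"tx":-5.5,"ty":38.9,"tz":0,"roll":0},{"tx":0,"ty":0,"tz":30,"roll":0},{"tx":0,"ty":0,"tz":30,"roll":0},{"tx":0,"ty":0,"tz":20,"roll":0},{"tx":0,"ty":0,"tz":10,"roll":0},{"tx":0,"ty":0,"tz":0,"roll":0},{"tx":0,"ty":0,"tz":0,"roll":0},{"tx":0,"ty":0,"tz":0,"roll":0}]'
python3 - <<'E'
from h import *
im,L=held(90);cv2.imwrite("pics/w6.png",im[:,:,::-1])
for v in range(150,250,8): print(v,np.round(L[v,252],1))
E
```

```text
t: 26.22
tool_pos: [0.5643, 0.103, 0.2149]
tool_rot: [0.154, -3.135, -0.0]
contact_force: [1.0, -0.1, -1.1]
opening: 0.0116
grip_force: 41.3
t: 27.22
tool_pos: [0.575, 0.2975, 0.1285]
tool_rot: [-0.154, 3.135, 0.001]
contact_force: [0.3, -0.3, -0.8]
opening: 0.0114
grip_force: 41.2
front face x [52.1 52.2 52.3] top z -31.916707524931038 y 1.0197840603960828
t 27.3 roll -0.000 after-roll shift mm [-0.9 -1.2 57.1] before [-0.9 -1.2 57.1] tilt 0.2 pos [0.5753 0.2976 0.1291] open 11.3 grip 41 F [ 0.2  0.7 -0.7]
150 [ 52.1   0.5 -27.9]
158 [ 49.9   0.5 -32.1]
166 [ 47.    0.5 -32.2]
174 [ 43.9   0.5 -31.3]
182 [ 41.2   0.5 -32.3]
190 [ 38.2   0.5 -32.2]
198 [ 35.2   0.5 -32.2]
206 [ 32.    0.6 -31.6]
214 [ 28.9   0.6 -31.6]
222 [ 25.6   0.6 -31.3]
230 [ 22.6   0.6 -31.9]
238 [ 19.7   0.6 -32.7]
246 [ 15.8   0.6 -31.4]
```

View pics/w6.png

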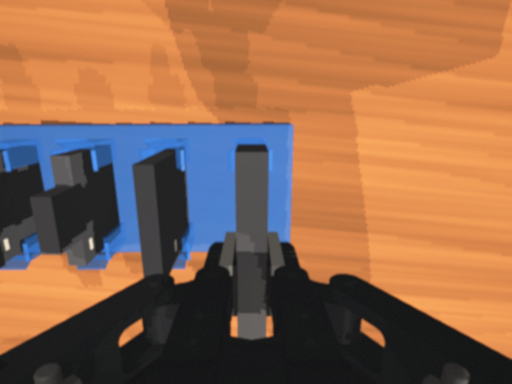

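The wide drive is centred above the last bay, front edge at (252,148). The other three stand in their bays. Lowering.

```bash
python3 -m handwheel '[{"tx":-2,"ty":-0.5,"tz":8,"roll":0},{"tx":0,"ty":0,"tz":8,"roll":0},{"tx":0,"ty":0,"tz":8,"roll":0},{"tx":0,"ty":0,"tz":8,"roll":0},{"tx":0,"ty":0,"tz":8,"roll":0},{"tx":0,"ty":0,"tz":0,"roll":0},{"tx":0,"ty":0,"tz":0,"roll":0}]';  python3 -m handwheel '[{"tx":0,"ty":0,"tz":6,"roll":0},{"tx":0,"ty":0,"tz":6,"roll":0},{"tx":0,"ty":0,"tz":4,"roll":0},{"tx":0,"ty":0,"tz":3,"roll":0},{"tx":0,"ty":0,"tz":0,"roll":0},{"tx":0,"ty":0,"tz":0,"roll":0}]'
python3 - <<'E'
from h import *
go(CAD,90,.068)
E
```

```text
t: 27.85
tool_pos: [0.5753, 0.2967, 0.0854]
tool_rot: [0.154, -3.136, 0.001]
contact_force: [-0.7, -0.6, -1.4]
opening: 0.0116
grip_force: 41.2
t: 28.35
tool_pos: [0.576, 0.297, 0.0677]
tool_rot: [-0.154, 3.138, 0.0]
contact_force: [-0.3, -0.2, -0.9]
opening: 0.0114
grip_force: 41.3
t 28.4 roll 0.000 after-roll shift mm [-0.4 -0.5 -0.3] before [-0.4 -0.5 -0.3] tilt 0.0 pos [0.576  0.297  0.0677] open 11.4 grip 41 F [-0.3 -0.2 -0.9]
```

```bash
python3 -m handwheel '[{"tx":0,"ty":0,"tz":0,"roll":0},{"tx":0,"ty":0,"tz":0,"roll":0},{"tx":0,"ty":0,"tz":0,"roll":0},{"tx":0,"ty":0,"tz":-30,"roll":0},{"tx":0,"ty":0,"tz":-40,"roll":0},{"tx":0,"ty":0,"tz":-40,"roll":0},{"tx":0,"ty":0,"tz":-40,"roll":0},{"tx":0,"ty":0,"tz":0,"roll":0},{"tx":0,"ty":0,"tz":0,"roll":0},{"tx":0,"ty":0,"tz":0,"roll":0},{"tx":0,"ty":0,"tz":0,"roll":0}]' 40
python3 - <<'E'
from h import *
im=tops();cv2.imwrite("pics/w7.png",im[:,:,::-1])
for y in(-90,-30,30,90):print(spot(CAD,y)[0])
E
```

```text
t: 29.27
tool_pos: [0.575, 0.2966, 0.2155]
tool_rot: [0.154, -3.134, 0.002]
contact_force: [-0.3, 0.3, -0.8]
opening: 0.0401
grip_force: 0.0
[ 245  128   15  107 1511] 0.0991 ((569.7492065429688, 297.2359619140625), (91.5888442993164, 11.633329391479492), 6.0114359855651855)
[  23  144   45   88 2703] 0.0986 ((592.6598510742188, 118.8215560913086), (76.21449279785156, 19.742080688476562), 5.397845268249512)
[ 173  145   22   88 1501] 0.0989 ((581.6782836914062, 238.32778930664062), (76.08426666259766, 12.309991836547852), 5.653545379638672)
[102 166  26  44 889] 0.0986 ((586.1117553710938, 178.52891540527344), (36.337284088134766, 12.978671073913574), 5.238966941833496)
[0.59410589 0.11743183]
[0.5882353  0.17714394]
[0.5823647  0.23685606]
[0.57649411 0.29656817]
```

View pics/w7.png

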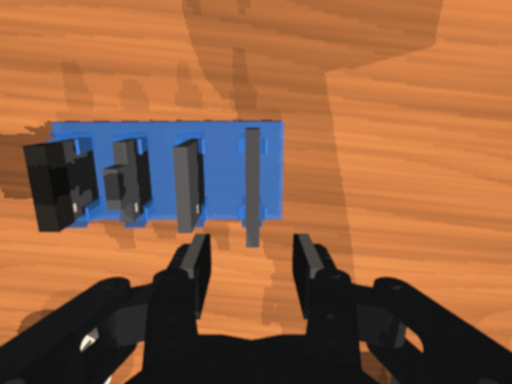

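All four are seated, with tops at z≈0.099 at (50,185), (125,180), (190,185) and (252,185). The gripper is clear of them. Handing in.

```bash
python3 -c "
from station import ctrl
print(ctrl.finish_job())"
```

```text
the job is handed in; nothing more can be done
None
```

I handed the job in at about 29 s: all four drives sit in the caddy in mirrored order (from the robot's left: wide, plain, tab, capped), and my last wrist-camera check showed them upright, fully down and about 2 mm or less from the bay centres; no verdict came back.

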